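# Free the sticky lock of the bench safe and hold it open

## Task

The lock of the bench safe is sticky: press the nozzle of the clamped spray can right down and let it spring back up, then take the round-headed key from the wooden rack and push it fully home in the keyway on top of the safe. It catches on sticky pins on the way, so press lightly and rock the key up to about 25 degrees to either side until it drops past them. Then turn it a quarter turn clockwise (seen from above) as far as it goes and finish while still gripping it and holding it turned, because the lock springs back; leave the square-headed key and everything else where they are.

Things in the scene. Friction and masses are not known exactly. Their poses are not given: they have to be found in the camera images.
- nozzle_top (a point): Centre of the top face of the white nozzle cap (upright, 24 mm across, 165 mm above the bench when up) on an aluminium spray can 52 mm across, clamped fixed on the bench beside the safe. Press straight down.
- nozzle (a joint): How far the nozzle is pressed down, m: 0 up, 0.007 right down. It takes about 2 N to start and 6 N to reach the bottom, and springs back up.
- keyway (a point): Centre of the keyway's mouth, in the flat brass cylinder face (36 mm across) on top of the grey safe. z is up, x runs along the keyway's long side; the frame turns with the cylinder. The slot is 17.5 x 6.5 mm with a 1.5 mm bevelled lead-in, vertical, 36 mm deep, the same either way round. The key tip can catch about 12 mm and 19 mm down on two sticky pin discs (see the other entries).
- safe: Grey steel safe, 120 x 140 mm, 80 mm high, fixed; origin at the centre of its underside, below the keyway. Each pin disc inside has the keyway's slot, but turned from the cylinder's rest angle: the upper 0.2 to 0.42 rad clockwise, the lower 0.2 to 0.42 rad anticlockwise, seen from above. With the key within about 0.12 rad of a disc's slot it drops through under a light push.
- pins (a point): Middle of the pin discs, on the cylinder's axis 19 mm below its face. A disc stays where it is until the key is through it, then turns with the key; it resists with 0.03 N m, so pressing much over 10 N may drag it along: lift a little, turn, press again with about 6 N.
- cylinder (a joint): Turn of the cylinder, rad: 0 at rest, growing clockwise seen from above, free from -0.6 to the stop at 1.6. A spring (0.1 N m/rad) brings it back towards 0 when released. The key has about 0.1 rad of play in it, so the key must turn a little farther than the cylinder.
- key_head (a point): Centre of the head of the round-headed key, which is to be used; it stands upright, tip down, in one of the rack's two slots. The black head is a disc 34 mm across and 10 mm thick; x runs along its width, y along its thickness (the way to grip it), z up from tip to head. Mass about 45 g.
- key_tip (a point): Centre of the end of the round-headed key's blade, 56 mm below the head's centre; same axes. The steel blade is 16 x 5 mm, 32 mm long, square ended, the same either way round. Above it a shoulder 26 x 10 mm, 8 mm high, rests on the cylinder face when the key is fully home.
- other_key_head (a point): Centre of the head of the other key, with a rectangular head 24 x 10 x 34 mm; the rest is alike. It stands in the other slot, 70 mm away along x, and stays there.
- rack: Fixed wooden key rack, 150 x 60 mm, 40 mm high, origin at the centre of its underside, x along its length. Two slots at x = -35 and +35 mm, 17.6 x 6.6 mm, 28 mm deep: a key stands in one with its shoulder 4 mm clear of the rack and its head's centre 68 mm above the bench.
- screwdriver_mid (a point): Screwdriver lying between the rack and the safe, 170 mm long, about 25 mm high; leave alone.
- reel_mid (a point): Small wire reel standing flat, 52 mm across, 36 mm high; leave alone.
- canister_mid (a point): Aluminium canister, 72 mm across, 90 mm high; leave alone.
- jar_mid (a point): Clear jar with a steel cap, 56 mm across, 80 mm high; leave alone.
- screwbin_mid (a point): Small blue open bin, 100 x 70 mm, 45 mm high; leave alone.
- mug_mid (a point): White mug, 80 mm across, 90 mm high; leave alone.
Mind the look-alikes: they are no part of the job. Leave any purple or yellow look-alike of the part that bears key_head alone.

How it is judged:
On the way, in this order (a step that is already met when the one before it is completed fails the run):
1. the nozzle is pressed right down (value of joint nozzle above 0.0055 m), for 0.1 s.
2. the nozzle has sprung back up (value of joint nozzle below 0.001 m), for 0.1 s.
3. the round-headed key is fully home in the keyway, not yet turned (horizontal distance between key_tip and keyway below 0.004 m and z of key_tip in the frame of keyway below -0.0295 m and value of joint cylinder below 0.75 rad), for 0.1 s.
At the end, for the whole second after the job is handed in: The round-headed key is in the keyway to within 3.5 mm of fully home, upright, the cylinder is turned more than 1.35 rad clockwise and still, the fingers still grip the key (over 2 N), the nozzle is up, and the square-headed key still stands in its slot (within 15 mm) (value of joint cylinder above 1.35 rad and velocity of joint cylinder between -0.2 and 0.2 rad/s and horizontal distance between key_tip and keyway below 0.004 m and z of key_tip in the frame of keyway below -0.0285 m and angle between key_tip's own z axis and vertical below 0.12 rad and contact force between the fingers and key above 2 N and value of joint nozzle below 0.001 m and distance of other_key_head from where it was at the start of the episode below 0.015 m); the arm keeps its last pose, push and grip.
It fails at once if the cylinder is turned beyond 0.75 rad before the key is home (value of joint cylinder above 0.75 rad and z of key_tip in the frame of keyway above -0.027 m).
It fails at once if the square-headed key is taken from its slot (distance of other_key_head from where it was at the start of the episode above 0.025 m).
It fails at once if a bystander is knocked away (distance of any of screwdriver_mid, reel_mid, canister_mid, jar_mid, screwbin_mid, mug_mid from where it was at the start of the episode above 0.04 m).
It also fails if it takes over 70 s, if anything falls off the work surface, if the arm or the gripper's body presses on something with over 40 N, if the wrist force passes 120 N, or if a joint passes its speed limit or range.

## Robot

A 7-joint arm with a two-finger parallel gripper is mounted at the origin on the work surface. World frame = base frame: x ahead of the robot, y to its left, z up, the work surface at z = 0. Lengths are in m, angles in rad, forces in N, time in s.
With the tool pointing down it reaches from about 0.4 to 0.9 m from the base axis. Payload 5.5 kg.
Tool frame: the origin (TCP) lies midway between the tips of the shut fingers; the grasp point (between the pads) lies 19 mm behind it (manip.grip_depth is the distance from the TCP to the grasp point, in m); z points along the fingers, x is the direction in which the jaws open and shut, and the axes are right-handed (so a half turn about z gives the same grasp; the last joint's range is limited). The gripper opens to 92 mm and grips with 3 to 60 N. Pads are 19 mm wide; open, the fingers measure 130 mm over their backs; the gripper's body (75 mm by 190 mm) begins 47 mm behind the grasp point.
Start: joints at [-0.858, 0.501, -0.427, 1.55, 0.221, 1.138, -0.21], TCP at [0.283, 0.585, 0.227] pointing down, gripper open.
Joint ranges: [-2.88, 2.88], [-0.31, 2.03], [-1.54, 1.56], [0.2, 2.42], [-1.41, 4.55], [0.19, 2.02], [-2.57, 2.57]. Speed limits (rad/s): [2.57, 2.57, 3.14, 3.14, 3.14, 3.14, 3.14].

## Interface

Orientations are given as a unit quaternion [x, y, z, w].
In Python, from bench import manip, effector, viewer gives the robot as it stands. Calls block until the motion is done:
- manip.move_pose(position, orientation): joint-space move of the TCP to a pose.
- manip.servo_line(position, ori=None, vel=0.15): straight line of the TCP; ori=None keeps the orientation; vel is the mean speed in m/s.
- manip.movej(angles): joint-space move.
- effector.open_jaws() and effector.close(f_grip=None): open the fingers fully, or close them until they stop; f_grip is the grip in N (None keeps the last).
- manip.sleep(seconds).
- manip.solve_ik(position, orientation): joint angles nearest the present ones, or None.
- viewer.get_image(name): name is "scene" or "top"; returns the picture (384x512x3 uint8, red, green, blue); there is no depth.
- viewer.get_calibration(name): a dict with "vfov" (degrees; the focal length in pixels is half the picture's height over the tangent of half this angle, whatever the lens; pixels are square), "cx", "cy" (the principal point, pixels), "dist_coeffs" ([k1, k2, p1, p2, k3] as OpenCV has them; the pictures are not rectified), "eye" and "attitude" of the camera in the world. Camera axes: x right, y down, z forward; pixel columns grow to the right and rows downward; lengths in m; the calibration is good to about 2 mm. A picture is of the moment at which its call begins. get_calibration takes no time and is no camera call.
A pose or a line that the arm cannot do raises manip.PlanningError and nothing moves.
- manip.hand_in(): hands the job in, once; it reports no verdict.
Readings, each from a call of its own:
- manip.current_clock(): time.
- manip.current_q(): joint angles.
- manip.current_joint_velocities(): joint speeds.
- manip.current_tau(): joint torques, N m.
- manip.current_tool_pos(): TCP position.
- manip.current_tcp_rot(): TCP orientation.
- manip.current_force(): force on the tool from outside, world axes, zero at the start.
- manip.current_wrist_torque(): the same for the moment, N m.
- manip.current_finger_gap(): finger opening in m.
Only numpy, scipy, OpenCV 4.12 (cv2) and the standard library are available. Lean on these libraries where they do the work, as an engineer would, in place of code of your own. Each camera call takes 0.05 s, during which the arm holds its last target.

## Working session

There is one attempt and no reset: what is moved stays moved. The work goes in short steps, each a Python script; the robot and the scene stay as the last script left them, time stands still between calls to the robot, and variables do not carry over. Pictures are saved under pics/ and viewed, and the job is handed in when it is done.

```bash
ls; mkdir -p pics
python3 - <<'E'
from bench import manip, effector, viewer
import cv2
for n in ("scene","top"):
    im=viewer.get_image(n); cv2.imwrite(f"pics/{n}0.png",im[:,:,::-1]); print(viewer.get_calibration(n))
print(manip.current_clock(),manip.current_tool_pos(),manip.current_tcp_rot(),manip.current_force(),manip.grip_depth)
E
```

```text
pics
{'vfov': 46.31329335192869, 'cx': 246.8795081993993, 'cy': 190.83425262382067, 'dist_coeffs': array([-0.12677603,  0.        ,  0.        ,  0.        ,  0.        ]), 'eye': array([ 1.21557702, -0.81647773,  0.92253777]), 'attitude': array([ 0.84751126,  0.30044307, -0.13588451, -0.4159255 ])}
{'vfov': 44.19992912888699, 'cx': 249.63701911971555, 'cy': 195.55643759523105, 'dist_coeffs': array([0.03719316, 0.        , 0.        , 0.        , 0.        ]), 'eye': array([ 0.39201283, -0.00601721,  1.63022964]), 'attitude': array([-0.69957567,  0.71138803, -0.04446375,  0.05043726])}
0.1 [0.28236474 0.5847566  0.22576562] [ 8.46963162e-01  5.31650844e-01 -7.53576493e-04  4.62843486e-04] [ 0.59204456  1.06070832 -0.42336569] 0.0188
```

View pics/scene0.png

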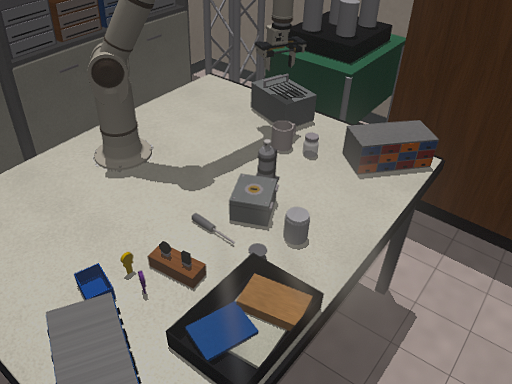

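View pics/top0.png

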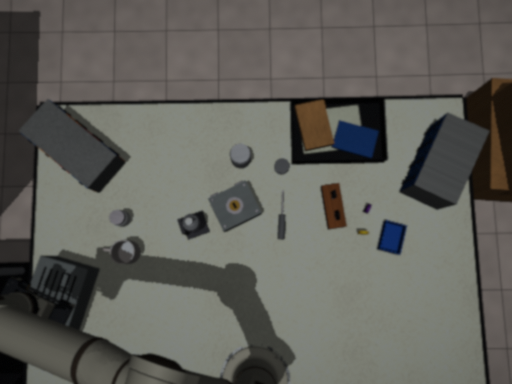

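The scene view shows the rack with two black-headed keys near (165,247) and (186,258), the safe near (254,188) and the can near (266,150). In the top view the rack is at (334,205), the safe at (235,205) and the nozzle at (191,223). Next I'll enlarge these.

```bash
cat > h.py <<'E'
import numpy as np, cv2
from scipy.spatial.transform import Rotation as R
from scipy.optimize import least_squares
from bench import manip, effector, viewer
def cam(n):
    c=viewer.get_calibration(n); f=192/np.tan(np.radians(c['vfov'])/2)
    K=np.array([[f,0,c['cx']],[0,f,c['cy']],[0,0,1]]); return K,np.array(c['dist_coeffs']),np.array(c['eye']),R.from_quat(c['attitude']).as_matrix()
def proj(n,P):
    K,d,e,A=cam(n); P=np.atleast_2d(P).astype(float)
    rv=cv2.Rodrigues(A.T)[0]; return cv2.projectPoints(P,rv,-A.T@e,K,d)[0][:,0]
def ray(n,uv):
    K,d,e,A=cam(n); x=cv2.undistortPoints(np.array([[uv]],float),K,d)[0,0]
    v=A@np.array([x[0],x[1],1]); return e,v/np.linalg.norm(v)
def onz(n,uv,z):
    e,v=ray(n,uv); return e+v*(z-e[2])/v[2]
def tri(us,ut):
    e1,v1=ray('scene',us); e2,v2=ray('top',ut)
    s=np.linalg.lstsq(np.c_[v1,-v2],e2-e1,rcond=None)[0]
    a=e1+s[0]*v1;b=e2+s[1]*v2
    return (a+b)/2,np.linalg.norm(a-b)
def crop(path,out,x0,y0,x1,y1,s):
    im=cv2.imread(path)[y0:y1,x0:x1]; cv2.imwrite(out,cv2.resize(im,None,fx=s,fy=s,interpolation=cv2.INTER_CUBIC))
E
python3 - <<'E'
from h import *
crop('pics/scene0.png','pics/s_rack.png',100,225,220,305,6)
crop('pics/scene0.png','pics/s_safe.png',220,130,320,230,6)
crop('pics/top0.png','pics/t_rack.png',270,170,380,250,7)
crop('pics/top0.png','pics/t_safe.png',170,165,270,245,7)
E
```

```text
(no output)
```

View pics/s_rack.png

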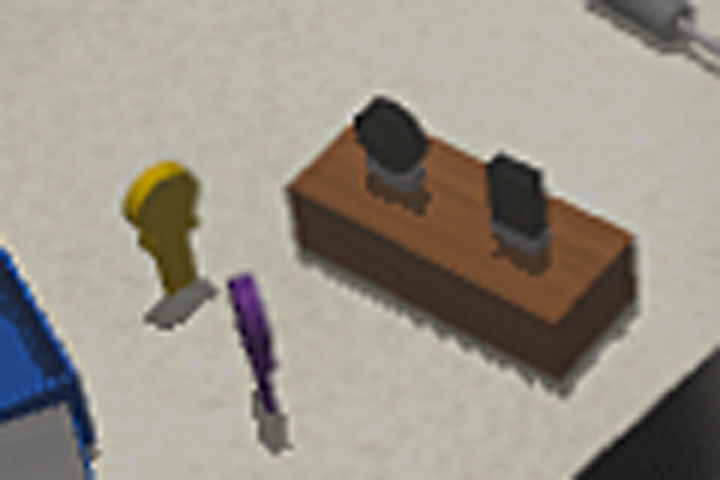

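View pics/s_safe.png

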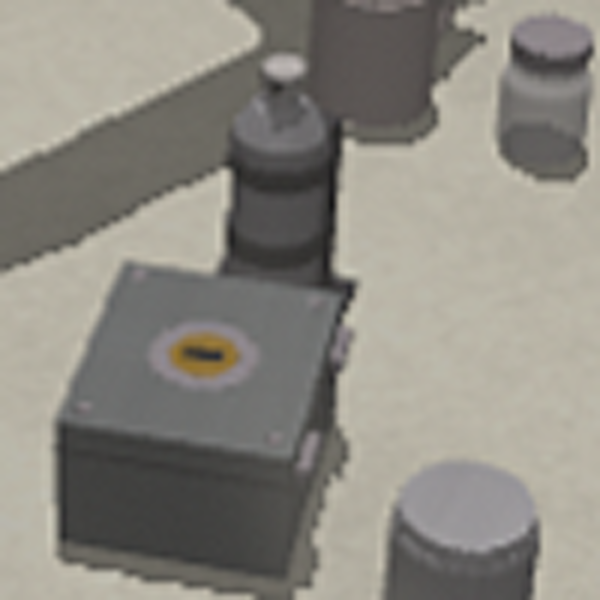

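View pics/t_rack.png

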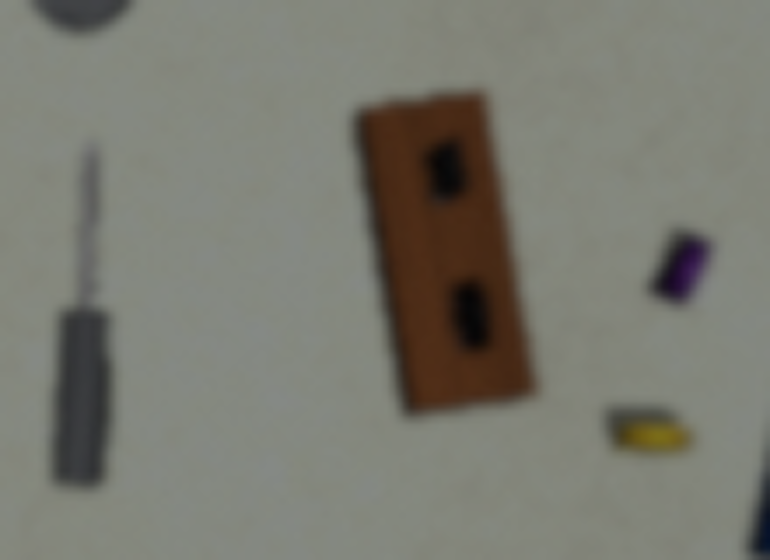

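View pics/t_safe.png

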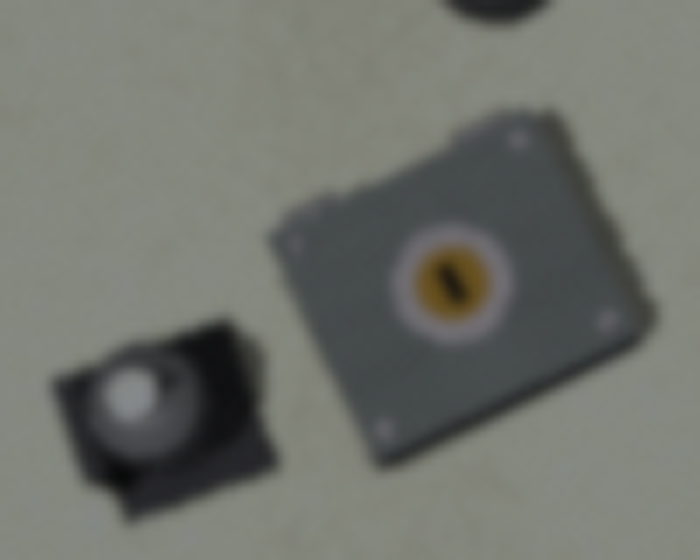

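```bash
cat >> h.py <<'E'
def un(c,x0,y0,s): c=np.array(c,float); return (c+0.5)/s-0.5+np.array([x0,y0])
E
cat > m1.py <<'E'
from h import *
S=lambda *c:un(c,100,225,6)
T=lambda *c:un(c,270,170,7)
print('rack corners')
for a,b in [((350,127),(487,93)),((288,188),(535,393)),((288,188),(487,93)),((635,238),(360,108)),((558,322),(487,93)),((558,322),(535,393)),((288,188),(405,412)),((350,127),(405,412)),((635,238),(487,93))]:
    print(a,b,*[np.round(q,4) for q in tri(S(*a),T(*b))])
print('round head?',tri(S(390,137),T(470,315)), tri(S(390,137),T(445,168)))
print('other',tri(S(517,197),T(445,168)), tri(S(517,197),T(470,315)))
S=lambda *c:un(c,220,130,6)
T=lambda *c:un(c,170,165,7)
print('keyway',tri(S(203,354),T(453,284)))
print('nozzle',tri(S(284,66),T(129,392)))
for a in [(138,273),(316,299),(276,437),(84,406)]:
    for b in [(518,139),(610,319),(384,428),(294,245)]:
        p,d=tri(S(*a),T(*b))
        if d<.01: print('screw',a,b,p,d)
E
python3 m1.py
```

```text
rack corners
(350, 127) (487, 93) [ 0.6044 -0.3098  0.1445] 0.0772
(288, 188) (535, 393) [ 0.4989 -0.3169  0.0375] 0.0019
(288, 188) (487, 93) [ 0.6007 -0.3255  0.1221] 0.1043
(635, 238) (360, 108) [ 0.6388 -0.2383  0.0369] 0.0018
(558, 322) (487, 93) [ 0.6462 -0.2981  0.0391] 0.0025
(558, 322) (535, 393) [ 0.5491 -0.2894 -0.0386] 0.1214
(288, 188) (405, 412) [ 0.4799 -0.2777 -0.0044] 0.0448
(350, 127) (405, 412) [ 0.4873 -0.261   0.0264] 0.0147
(635, 238) (487, 93) [ 0.6522 -0.2789  0.0788] 0.0367
round head? (array([ 0.53404252, -0.28261524,  0.0663968 ]), np.float64(0.002700721563168664)) (array([ 0.58239152, -0.28722567,  0.1048016 ]), np.float64(0.05502554488350472))
other (array([ 0.60408492, -0.27338345,  0.0680185 ]), np.float64(0.002822388198181458)) (array([ 0.55679486, -0.26877847,  0.0312366 ]), np.float64(0.05316571888030774))
keyway (array([0.56970342, 0.0559005 , 0.08103226]), np.float64(0.001940797674010192))
nozzle (array([0.51362554, 0.19633357, 0.1644455 ]), np.float64(0.003783429997247522))
screw (138, 273) (384, 428) [0.50176801 0.08842843 0.08215987] 0.0034367320827449876
screw (316, 299) (294, 245) [0.58843665 0.12988964 0.08295797] 0.004070121499028658
screw (276, 437) (518, 139) [0.63853181 0.02464347 0.08238063] 0.0007836653058581897
screw (84, 406) (610, 319) [ 0.55180101 -0.01762525  0.08322258] 0.0015647368001660655
```

```bash
cat > fit.py <<'E'
from h import *
obs=[]
def add(cam,uv,fn,s=0.4): obs.append((cam,uv,fn,s))
Sr=lambda c:un(c,100,225,6);Tr=lambda c:un(c,270,170,7)
Ss=lambda c:un(c,220,130,6);Ts=lambda c:un(c,170,165,7)
def fr(x,y,a,l): c,s=np.cos(a),np.sin(a); return np.array([x+c*l[0]-s*l[1],y+s*l[0]+c*l[1],l[2]])
rk=lambda l:(lambda p:fr(p[0],p[1],p[2],l)); sf=lambda l:(lambda p:fr(p[3],p[4],p[5],l))
h=.04
add('scene',Sr((288,188)),rk((-.075,-.03,h)));add('top',Tr((535,393)),rk((-.075,-.03,h)))
add('scene',Sr((635,238)),rk((.075,.03,h)));add('top',Tr((360,108)),rk((.075,.03,h)))
add('scene',Sr((558,322)),rk((.075,-.03,h)));add('top',Tr((487,93)),rk((.075,-.03,h)))
add('top',Tr((405,412)),rk((-.075,.03,h)))
for x,c,t in [(-.035,(390,137),(470,315)),(.035,(517,197),(445,168))]:
    add('scene',Sr(c),rk((x,0,.068)),.6);add('top',Tr(t),rk((x,0,.078)),.8)
for a,b,l in [((138,273),(384,428),(-1,1)),((316,299),(294,245),(1,1)),((276,437),(518,139),(1,-1)),((84,406),(610,319),(-1,-1))]:
    l=(.048*l[0],.058*l[1],.081); add('scene',Ss(a),sf(l));add('top',Ts(b),sf(l))
add('scene',Ss((203,354)),sf((0,0,.08)));add('top',Ts((453,284)),sf((0,0,.08)))
nz=lambda p:np.array([p[6],p[7],.165])
add('scene',Ss((284,66)),nz);add('top',Ts((129,392)),nz)
ci={'scene':8,'top':14}
C={n:cam(n) for n in ci}
def pj(n,P,c):
    K,d,e,A=C[n]; e=e+c[:3]; A=R.from_rotvec(c[3:]).as_matrix()@A
    return cv2.projectPoints(P[None],cv2.Rodrigues(A.T)[0],-A.T@e,K,d)[0][0,0]
def res(p):
    r=[]
    for n,uv,fn,s in obs: r+=list((pj(n,fn(p),p[ci[n]:ci[n]+6])-uv)/s)
    for n in ci: c=p[ci[n]:ci[n]+6]; r+=list(c[:3]/.002)+list(c[3:]/.0015)
    return np.array(r)
p0=np.r_[.57,-.28,.12,.57,.056,.446,.513,.196,np.zeros(12)]
if __name__=='__main__':
    f=least_squares(res,p0); p=f.x; J=np.linalg.inv(f.jac.T@f.jac)
    print('rack',p[:3],'safe',p[3:6],'noz',p[6:8]);print('sd',np.sqrt(np.diag(J))[:8].round(4))
    print(p[8:].round(4))
    for n,uv,fn,s in obs: print(n,uv.round(1),(pj(n,fn(p),p[ci[n]:ci[n]+6])-uv).round(2))
    for c in [(-.035,0),(.035,0)]: print('key',rk((*c,.068))(p))
    print('slot angle scene', [onz('scene',Ss(q),.08) for q in [(183,350),(223,357)]],'top',[onz('top',Ts(q),.08) for q in [(463,303),(440,265)]])
    np.save('fit.npy',p)
E
python3 fit.py
```

```text
rack [ 0.57007769 -0.27811746  0.12230521] safe [0.57093674 0.055958   0.44479111] noz [0.51491052 0.19539212]
sd [0.0022 0.0021 0.0062 0.0022 0.0022 0.0065 0.0023 0.0024]
[-0.      0.0006 -0.0003 -0.0009  0.0003 -0.0017  0.     -0.0006  0.0004
 -0.0008 -0.0002  0.0014]
scene [147.6 255.9] [-0.17 -0.62]
top [346.  225.7] [-0.12  0.26]
scene [205.4 264.2] [ 0.23 -0.41]
top [321. 185.] [ 0.12 -0.33]
scene [192.6 278.2] [-0.53  0.22]
top [339.1 182.9] [-0.52 -0.6 ]
top [327.4 228.4] [ 0.72 -0.01]
scene [164.6 247.4] [ 0.38 -0.35]
top [336.7 214.6] [ 0.34 -0.22]
scene [185.8 257.4] [0.18 0.1 ]
top [333.1 193.6] [ 0.49 -0.11]
scene [242.6 175.1] [0.07 0.21]
top [224.4 225.7] [0.13 0.2 ]
scene [272.2 179.4] [0.15 0.37]
top [211.6 199.6] [0.3  0.33]
scene [265.6 202.4] [-0.26  0.24]
top [243.6 184.4] [-0.22  0.05]
scene [233.6 197.2] [0.08 0.35]
top [256.7 210.1] [-0.48  0.13]
scene [253.4 188.6] [0.13 0.13]
top [234.3 205.1] [-0.26 -0.03]
scene [266.9 140.6] [ 0.17 -0.27]
top [188.  220.6] [0.2  0.04]
key [ 0.53533914 -0.28238748  0.068     ]
key [ 0.60481624 -0.27384744  0.068     ]
slot angle scene [array([0.55837844, 0.05228028, 0.08      ]), array([0.57762944, 0.06079946, 0.08      ])] top [array([0.5614683, 0.0519805, 0.08     ]), array([0.57968297, 0.06261582, 0.08      ])]
```

```bash
cat >> h.py <<'E'
def down(yaw): return (R.from_euler('z',yaw)*R.from_euler('x',np.pi)).as_quat()
E
python3 - <<'E'
from h import *
print(manip.current_q().round(3))
for s in (1,-1):
    for nm,pos,th in [('noz',[.515,.195,.17],.122),('rackabove',[.5353,-.2824,.15],.122),('rack',[.5353,-.2824,.05],.122),('safeup',[.571,.056,.15],.445),('ccw',[.571,.056,.12],.9),('cw',[.571,.056,.12],0),('turn',[.571,.056,.085],.445-1.75)]:
        q=manip.solve_ik(pos,down(th+s*np.pi/2)); print(s,nm,None if q is None else np.round(q,2))
E
```

```text
[-0.858  0.502 -0.427  1.551  0.221  1.138 -0.21 ]
1 noz [-0.08  0.39 -0.4   1.86  0.19  0.94  1.12]
1 rackabove [ 0.34  0.47  0.13  1.75 -0.07  0.92  2.19]
1 rack [ 0.47  0.61 -0.04  1.8   0.03  0.74  2.11]
1 safeup [ 0.15  0.45 -0.37  1.82  0.2   0.91  1.7 ]
1 ccw [ 0.22  0.5  -0.46  1.83  0.28  0.87  2.09]
1 cw [ 0.07  0.48 -0.28  1.84  0.17  0.85  1.28]
1 turn [-0.09  0.51 -0.06  1.86  0.04  0.77  0.08]
-1 noz [-0.55  0.36  0.17  1.87 -0.08  0.92 -1.79]
-1 rackabove [ 0.04  0.52  0.54  1.76 -0.32  0.95 -0.74]
-1 rack [ 0.02  0.68  0.58  1.81 -0.5   0.8  -0.6 ]
-1 safeup [-0.27  0.42  0.15  1.83 -0.08  0.89 -1.2 ]
-1 ccw [-0.22  0.46  0.09  1.85 -0.05  0.83 -0.77]
-1 cw [-0.32  0.47  0.23  1.85 -0.14  0.84 -1.6 ]
-1 turn [-1.01  1.05  1.35  1.89 -1.12  1.23 -2.13]
```

```bash
python3 - <<'E'
from h import *
effector.close(f_grip=20)
o=down(.122+np.pi/2)
manip.move_pose([.515,.1954,.20],o)
f0=manip.current_force(); print(manip.current_clock(),manip.current_tool_pos(),f0)
manip.servo_line([.515,.1954,.170],vel=.08)
z=.170
while z>.150:
    z-=.0015; manip.servo_line([.515,.1954,z],vel=.03)
    f=manip.current_force(); t=manip.current_tool_pos(); print(round(z,4),t.round(4),f.round(2))
    if f[2]-f0[2]>12: break
manip.sleep(.25)
im=viewer.get_image('scene'); cv2.imwrite('pics/press_s.png',im[:,:,::-1])
im=viewer.get_image('top'); cv2.imwrite('pics/press_t.png',im[:,:,::-1])
print(manip.current_clock(),manip.current_tool_pos(),manip.current_force())
E
python3 - <<'E'
import sys; sys.path.insert(0,'.')
from h import *
crop('pics/press_s.png','pics/press_s2.png',220,90,320,190,6)
E
```

```text
3.2083 [0.51480889 0.19676743 0.20023254] [-0.3148178   0.51015639  0.3531882 ]
0.1685 [0.5152 0.1955 0.1688] [0.26 0.28 0.58]
0.167 [0.515  0.1953 0.167 ] [0.31 0.23 0.13]
0.1655 [0.515  0.1954 0.1654] [-0.54 -0.61 -0.88]
0.164 [0.5151 0.1954 0.1641] [ 0.15 -0.12  2.36]
0.1625 [0.5151 0.1954 0.1626] [ 0.1  -0.57  4.08]
0.161 [0.5151 0.1954 0.1611] [-0.18 -0.3   4.63]
0.1595 [0.5151 0.1954 0.1595] [-1.28 -0.43  5.13]
0.158 [0.5151 0.1954 0.1583] [-1.05 -0.91  6.7 ]
0.1565 [0.5152 0.1955 0.1581] [-4.66 -1.62 15.54]
6.3333 [0.51520695 0.1954636  0.15812873] [-4.64247434 -2.66047189 15.8292576 ]
```

View pics/press_s2.png

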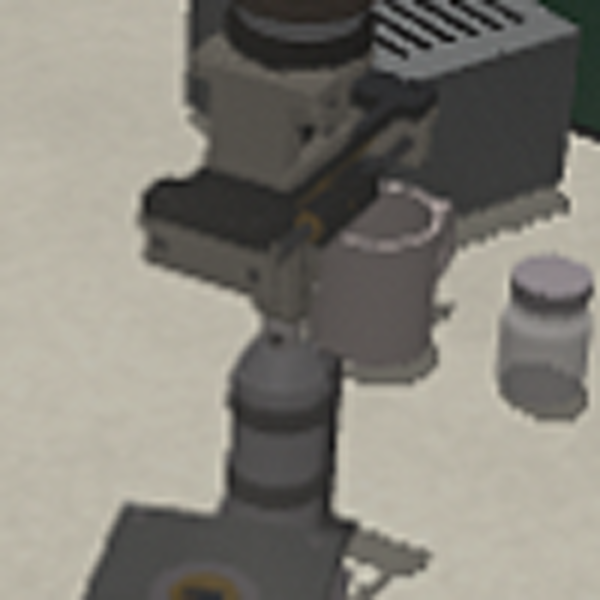

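The tool sits on the nozzle cap at crop (275,330), and the force plateau at z=0.158 shows it is fully down. Next I'll release it and check the purple key's clearance from the open fingers.

Run:
```python
from h import *
S=lambda *c:un(c,100,225,6)
T=lambda *c:un(c,270,170,7)
for a,b in [((242,280),(690,265)),((242,280),(700,245)),((257,330),(685,265)),((270,435),(660,295)),((270,435),(672,240))]: print('purple',tri(S(*a),T(*b)))
for a,b in [((165,175),(650,435)),((170,195),(640,425)),((180,310),(640,412))]: print('yellow',tri(S(*a),T(*b)))
manip.servo_line([.515,.1954,.20],vel=.1)
manip.sleep(.15)
print(manip.current_force(),manip.current_clock())
im=viewer.get_image('scene'); cv2.imwrite('pics/up_s.png',im[:,:,::-1])
crop('pics/up_s.png','pics/up_s2.png',220,90,320,190,6)
```

```text
purple (array([ 0.55488765, -0.38548115,  0.07500289]), np.float64(0.0036955484259055212))
purple (array([ 0.56261735, -0.38926107,  0.08391739]), np.float64(0.005800420777393682))
purple (array([ 0.55894209, -0.38801277,  0.04853074]), np.float64(0.00018992220384263724))
purple (array([ 0.5530388 , -0.39074848, -0.02390626]), np.float64(0.004308208227125382))
purple (array([ 5.74036669e-01, -3.97172982e-01, -1.38238649e-04]), np.float64(0.007878504715303344))
yellow (array([ 0.47636363, -0.36382306,  0.06784475]), np.float64(0.001863719626913127))
yellow (array([ 0.48034593, -0.36341797,  0.05770705]), np.float64(0.0062361748691228385))
yellow (array([ 4.89910604e-01, -3.76763081e-01,  3.99673092e-04]), np.float64(0.006498724107517554))
[-0.3615215  -0.02731762 -1.0344743 ] 7.0667
```

View pics/up_s2.png

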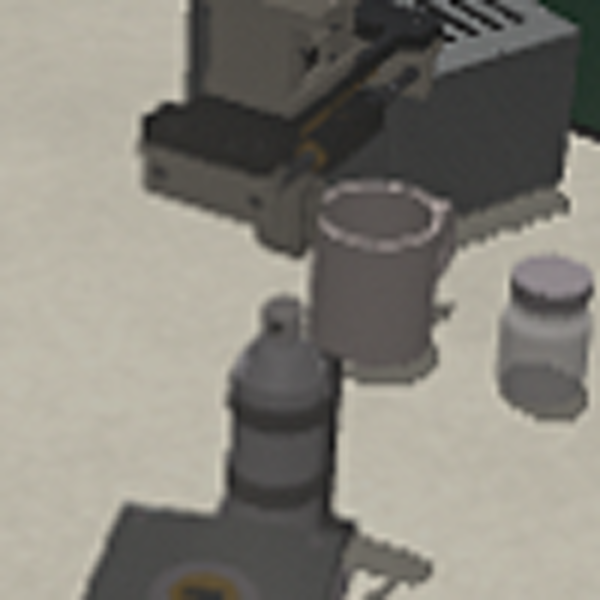

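The nozzle is back up at crop (283,305). Now to the key.

Run:
```python
from h import *
o=down(.122+np.pi/2)
effector.open_jaws()
manip.move_pose([.5353,-.2824,.15],o)
print(manip.current_clock(),manip.current_tool_pos(),manip.current_force(),manip.current_finger_gap())
manip.servo_line([.5353,-.2824,.051],vel=.12)
print(manip.current_clock(),manip.current_tool_pos(),manip.current_force())
for n in ('scene','top'):
    im=viewer.get_image(n); cv2.imwrite(f'pics/pre_{n}.png',im[:,:,::-1])
crop('pics/pre_scene.png','pics/pre_s2.png',120,200,220,300,6)
crop('pics/pre_top.png','pics/pre_t2.png',290,170,390,250,7)
```

```text
10.325 [ 0.53627894 -0.28044283  0.15020234] [-0.15748368  1.00532307  0.49229378] 0.09158728321996712
11.3 [ 0.53605    -0.2826228   0.05173032] [0.81369831 0.05179218 0.22585725]
```

View pics/pre_s2.png

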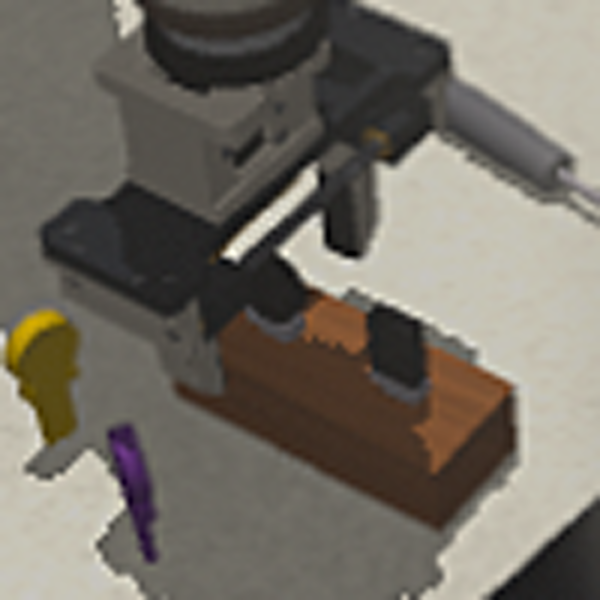

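View pics/pre_t2.png

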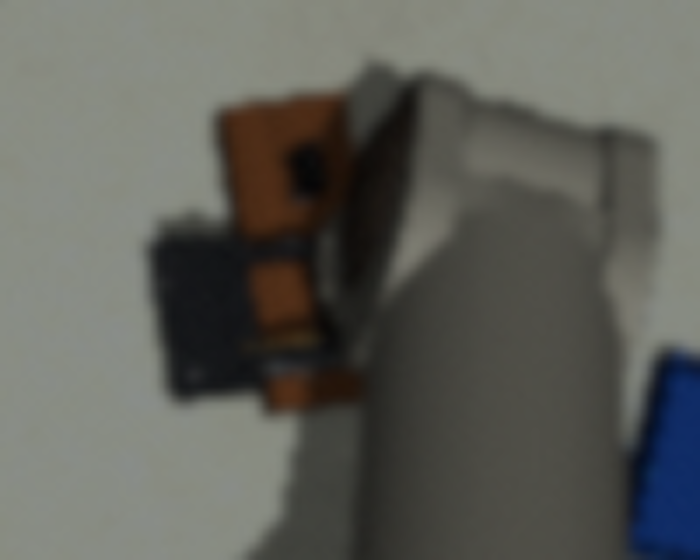

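The fingers straddle the round key, whose head is at crop (275,290). I'll close lightly and read the side force.

Run:
```python
from h import *
print(manip.current_tool_pos(),manip.current_force())
effector.close(f_grip=8)
manip.sleep(.2)
print(manip.current_clock(),manip.current_tool_pos(),manip.current_force(),manip.current_wrist_torque(),manip.current_finger_gap())
```

```text
[ 0.53611459 -0.28281789  0.05206685] [ 0.13091664  0.47227657 -0.30424807]
12.8333 [ 0.53528338 -0.28235785  0.05097233] [-0.49621135  0.72560432 -0.70309375] [ 0.04784065 -0.04264135 -0.02783679] 0.009960612421238708
```

Run:
```python
from h import *
effector.close(f_grip=40)
manip.servo_line([.5353,-.2824,.17],vel=.1)
print(manip.current_finger_gap(),manip.current_force())
manip.move_pose([.5709,.0560,.17],down(.445+np.pi/2))
manip.servo_line([.5709,.0560,.134],vel=.08)
manip.sleep(.2)
print(manip.current_clock(),manip.current_tool_pos(),R.from_quat(manip.current_tcp_rot()).as_matrix().round(3).tolist(),manip.current_force(),manip.current_wrist_torque(),manip.current_finger_gap())
for n in ('scene','top'):
    im=viewer.get_image(n); cv2.imwrite(f'pics/ab_{n}.png',im[:,:,::-1])
crop('pics/ab_scene.png','pics/ab_s2.png',220,130,300,210,7)
crop('pics/ab_top.png','pics/ab_t2.png',170,145,270,225,7)
```

```text
0.009397772112595246 [ 0.47263425 -0.57414828  0.75846048]
16.475 [0.57135628 0.0561264  0.13455263] [[-0.431, 0.903, 0.001], [0.903, 0.431, 0.0], [-0.0, 0.001, -1.0]] [ 0.30007175 -0.491762   -0.37695477] [0.10048492 0.02037596 0.0211769 ] 0.009576637598431803
```

View pics/ab_s2.png

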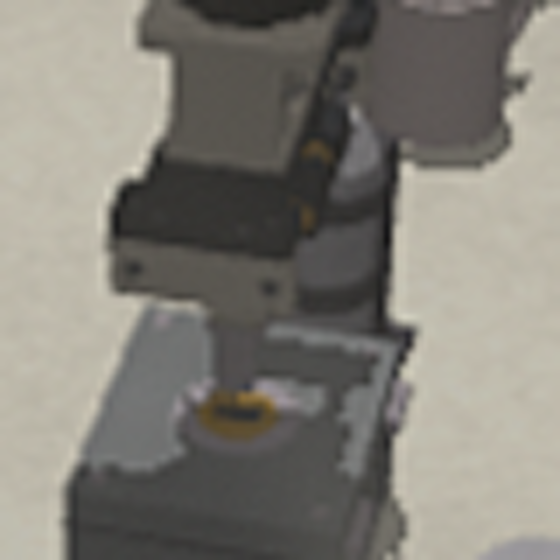

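View pics/ab_t2.png

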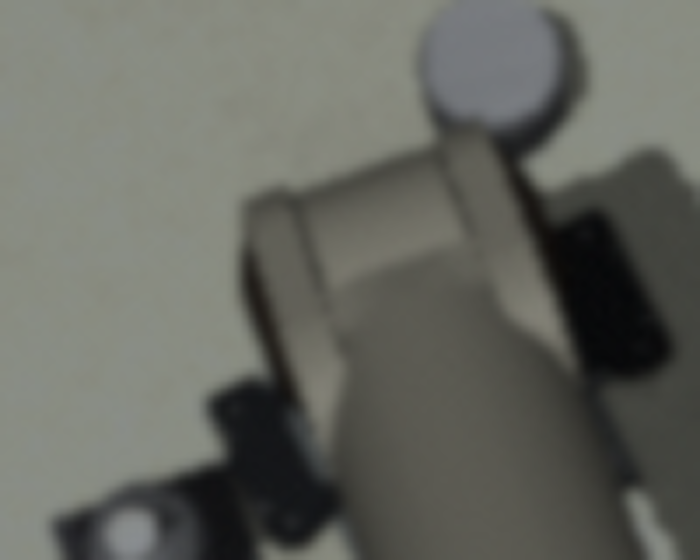

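Run:
```python
from h import *
import fit
p=np.load('fit.npy')
for P in [(.5709,.056,.095),(.5709,.056,.134),(.5709,.056,.08)]:
    uv=fit.pj('scene',np.array(P),p[8:14]); print(P,(uv-[220,130]+.5)*7-.5)
im=cv2.imread('pics/ab_scene.png')[170:205,235:275]; cv2.imwrite('pics/ab_s3.png',cv2.convertScaleAbs(cv2.resize(im,None,fx=18,fy=16,interpolation=cv2.INTER_CUBIC),alpha=2))
```

```text
(0.5709, 0.056, 0.095) [238.77953632 386.602556  ]
(0.5709, 0.056, 0.134) [241.34903352 313.92266215]
(0.5709, 0.056, 0.08) [237.81343804 413.8835025 ]
```

View pics/ab_s3.png

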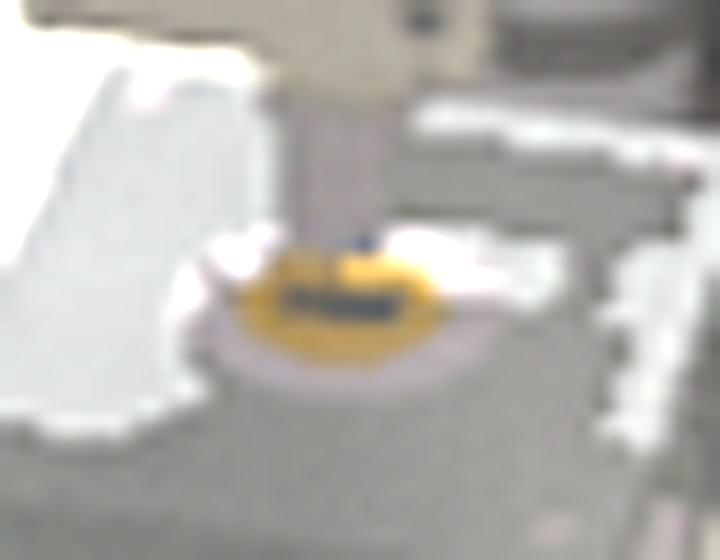

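```bash
cat >> h.py <<'E'
KX,KY,TH=.5709,.0560,.445
def go(x,y,z,dth=0.,vel=.04):
    manip.servo_line([x,y,z],ori=down(TH+dth+np.pi/2),vel=vel)
def rd(tag=''):
    t=manip.current_tool_pos();f=manip.current_force();m=manip.current_wrist_torque()
    print(tag,round(manip.current_clock(),2),(t*1000).round(1),f.round(1),m.round(2)); return f
E
python3 - <<'E'
from h import *
z=.122; go(KX,KY,z)
f0=rd()
while z>.109:
    z-=.001; go(KX,KY,z,vel=.02); f=rd(round(z,4))
    if f[2]>5: break
E
```

```text
17.02 [570.5  56.  121.5] [ 0.1  0.1 -0.4] [0.1  0.05 0.05]
0.121 17.27 [571.   56.1 121.1] [-0.3 -0.4 -0.8] [ 0.1  -0.   -0.04]
0.12 17.52 [570.9  56.  120. ] [-0.   0.4 -1.5] [ 0.08  0.04 -0.  ]
0.119 17.77 [570.8  56.  118.9] [-0.6  0.6 -0.7] [ 0.04  0.01 -0.02]
0.118 18.02 [570.8  56.  117.9] [-0.   0.2 -0.7] [ 0.02  0.1  -0.  ]
0.117 18.27 [571.1  56.  117.3] [-1.  -0.6  2.9] [ 0.02  0.28 -0.01]
0.116 18.52 [571.3  56.1 117.1] [-2.5 -1.6  9.3] [-0.04  0.67 -0.04]
```

Contact came at z≈0.117, with a side push along −width. I'll search with small offsets.

Run:
```python
from h import *
w=np.array([np.cos(TH),np.sin(TH)]);t=np.array([-np.sin(TH),np.cos(TH)])
for a,b in [(-1,0),(1,0),(-2,0),(0,1),(0,-1)]:
    x,y=np.array([KX,KY])+w*a*1e-3+t*b*1e-3
    go(x,y,.119,vel=.04); go(x,y,.1160,vel=.02); manip.sleep(.1); f=rd((a,b))
    print('wt force',f[:2]@w,f[:2]@t)
    if f[2]<3: 
        break
```

```text
(-1, 0) 19.18 [570.4  55.6 117.1] [-3.2 -0.2 10.7] [-0.15  0.79  0.01]
wt force -2.9591541436133664 1.2297376151427029
(1, 0) 19.82 [572.1  56.5 117. ] [-3.6 -0.7 10.9] [-0.09  0.8  -0.01]
wt force -3.5558027487163133 0.8683521083089841
(-2, 0) 20.48 [570.1  55.4 117.1] [-1.8  0.3 10. ] [-0.01  0.51  0.03]
wt force -1.520980779649747 1.007932011507534
(0, 1) 21.13 [570.6  57.3 115.8] [ 1.1  1.7 -0.1] [ 0.48 -0.43 -0.  ]
wt force 1.7254633103870864 1.0811775561713803
```

Run:
```python
from h import *
w=np.array([np.cos(TH),np.sin(TH)]);t=np.array([-np.sin(TH),np.cos(TH)])
x,y=np.array([KX,KY])+t*1e-3
z=.116
while z>.102:
    z-=.001; go(x,y,z,vel=.02); f=rd(round(z,4)); print('   wt',(f[:2]@w).round(1),(f[:2]@t).round(1))
    if f[2]>4: break
```

```text
0.115 21.38 [570.7  57.3 115.2] [ 1.3  1.6 -0.2] [ 0.66 -0.29 -0.  ]
   wt 1.8 0.9
0.114 21.63 [570.7  57.4 114.1] [1.4 3.  0.1] [ 0.87 -0.41  0.04]
   wt 2.6 2.1
0.113 21.88 [570.7  57.4 113. ] [2.3 4.2 0.1] [ 1.07 -0.62 -0.01]
   wt 3.8 2.8
0.112 22.13 [570.7  57.3 112. ] [ 2.4  3.8 -0.1] [ 1.23 -0.7   0.01]
   wt 3.8 2.4
0.111 22.38 [570.7  57.2 111. ] [2.3 4.7 0.1] [ 1.25 -0.69 -0.04]
   wt 4.1 3.3
0.11 22.63 [570.7  57.3 110. ] [ 2.2  4.4 -0.6] [ 1.24 -0.62 -0.02]
   wt 3.9 3.0
0.109 22.88 [570.7  57.2 109. ] [2.6 4.7 1.4] [ 1.35 -0.67 -0.  ]
   wt 4.4 3.1
0.108 23.13 [570.7  57.3 108. ] [2.  4.9 0.8] [ 1.3  -0.66 -0.02]
   wt 3.9 3.6
0.107 23.38 [570.7  57.3 107. ] [4.2 5.  0.3] [ 1.27 -0.67  0.03]
   wt 6.0 2.7
0.106 23.63 [570.8  57.3 106.6] [1.2 4.6 6.1] [ 1.2  -0.25  0.02]
   wt 3.1 3.6
```

Catching at z≈0.1067, which is about 10–12 mm down and so the upper pin. I'll relieve the side force, turn clockwise about 0.31 and press again.

```bash
cat >> h.py <<'E'
W=np.array([np.cos(TH),np.sin(TH)]);T_=np.array([-np.sin(TH),np.cos(TH)])
CX,CY=np.array([KX,KY])+W*.6e-3+T_*1.6e-3
E
python3 - <<'E'
from h import *
go(CX,CY,.1085); f=rd('lift'); print('   wt',(f[:2]@W).round(1),(f[:2]@T_).round(1))
go(CX,CY,.1085,-.31,vel=.04); f=rd('turn')
z=.1085
while z>.100:
    z-=.001; go(CX,CY,z,-.31,vel=.02); f=rd(round(z,4)); 
    if f[2]>6: break
E
```

```text
lift 23.88 [570.7  57.4 108.5] [2.  2.5 1.8] [ 0.91 -0.51 -0.03]
   wt 2.8 1.4
turn 24.34 [570.7  57.5 108.4] [ 2.2  3.3 -0.5] [ 0.82 -0.63  0.06]
0.1075 24.59 [570.6  57.5 107.3] [ 2.6  2.3 -0.6] [ 0.77 -0.59  0.03]
0.1065 24.84 [570.7  57.5 106.3] [ 1.8  2.9 -0.4] [ 0.76 -0.64  0.01]
0.1055 25.09 [570.7  57.5 105.4] [ 2.5  2.2 -0.4] [ 0.66 -0.61  0.03]
0.1045 25.34 [570.7  57.6 104.4] [ 3.1  2.1 -1. ] [ 0.56 -0.57  0.01]
0.1035 25.59 [570.7  57.6 103.4] [2.  2.3 0.6] [ 0.54 -0.57  0.04]
0.1025 25.84 [570.7  57.6 102.4] [ 1.3  1.7 -0.3] [ 0.52 -0.59 -0.03]
0.1015 26.09 [570.7  57.6 101.4] [ 2.   2.1 -1.4] [ 0.43 -0.55 -0.02]
0.1005 26.34 [570.7  57.7 100.4] [ 2.7  1.7 -1.6] [ 0.48 -0.55  0.02]
0.0995 26.59 [570.8  57.7  99.8] [0.  2.1 3.4] [ 0.38 -0.16 -0.01]
```

Through the upper pin and now catching the lower one at about 0.0998. Next is the anticlockwise side.

```bash
sed -i 's/^CX,CY=.*/CX,CY=np.array([.5711,.0580])/' h.py
python3 - <<'E'
from h import *
go(CX,CY,.1013,-.31); go(CX,CY,.1013,.31,vel=.04); f=rd('turn')
z=.1013
while z>.0845:
    z-=.001; go(CX,CY,z,.31,vel=.02); f=rd(round(z,4)); 
    if f[2]>6: break
E
```

```text
turn 27.61 [570.6  58.3 101.1] [-0.8  1.6  0.9] [ 0.71  0.15 -0.07]
0.1003 27.86 [570.6  58.3 100. ] [-1.1  3.1  0.3] [ 0.78  0.26 -0.03]
0.0993 28.11 [570.6  58.3  99. ] [-0.6  3.5 -0.3] [ 1.    0.44 -0.02]
0.0983 28.36 [570.7  58.3  98.1] [-1.5  3.1 -0.5] [ 1.04  0.59 -0.1 ]
0.0973 28.61 [570.8  58.3  97.1] [-2.6  5.   0.3] [ 1.21  0.75 -0.03]
0.0963 28.86 [570.8  58.3  96.2] [-2.3  5.1  0.3] [ 1.19  0.76 -0.04]
0.0953 29.11 [570.8  58.3  95.2] [-3.   4.8 -0.2] [ 1.29  0.7  -0.05]
0.0943 29.36 [570.9  58.4  94.2] [-2.8  4.5 -0. ] [ 1.22  0.7  -0.04]
0.0933 29.61 [570.9  58.4  93.2] [-3.6  4.5  0.7] [ 1.21  0.72 -0.03]
0.0923 29.86 [570.9  58.4  92.2] [-2.5  4.  -0.8] [ 1.21  0.75 -0.01]
0.0913 30.11 [570.9  58.4  91.2] [-2.5  5.   1.1] [ 1.24  0.72 -0.08]
0.0903 30.36 [570.9  58.4  90.2] [-3.   5.1 -0.4] [ 1.24  0.69 -0.04]
0.0893 30.61 [570.8  58.4  89.2] [-2.7  5.1  1. ] [ 1.21  0.71 -0.02]
0.0883 30.86 [570.9  58.4  88.2] [-2.6  4.7  0.9] [ 1.23  0.7  -0.02]
0.0873 31.11 [570.9  58.4  87.2] [-3.6  4.1  0.4] [1.21 0.72 0.01]
0.0863 31.36 [571.   58.4  86.9] [-4.1  4.3  6.2] [ 1.15  1.2  -0.05]
```

Bottomed at 0.0869, matching the predicted home height of 0.087. Now I'll hold briefly, then turn clockwise while relieving side force.

Run:
```python
from h import *
manip.sleep(.3)
c=np.array([.5708,.0583]); d=.31
while d>-1.2:
    d-=.15; go(*c,.0863,d,vel=.04); f=rd(round(d,2)); c=c+np.clip(f[:2]*5e-5,-3e-4,3e-4)
    if abs(manip.current_wrist_torque()[2])>.35: break
print(c, manip.current_q().round(2),manip.current_finger_gap())
```

```text
0.16 31.96 [571.2  58.3  86.9] [-3.2  3.2  6.3] [ 0.89  0.88 -0.03]
0.01 32.26 [571.3  58.3  86.9] [-2.8  3.3  5.6] [0.75 0.67 0.03]
-0.14 32.56 [571.3  58.1  86.9] [-2.1  2.2  5.5] [0.59 0.54 0.02]
-0.29 32.86 [571.4  58.   86.9] [-1.   0.9  5.6] [0.44 0.34 0.02]
-0.44 33.16 [571.4  57.7  86.9] [-0.4  1.3  4.7] [0.3  0.37 0.05]
-0.59 33.46 [571.5  57.5  86.9] [0.3 0.1 5.6] [0.19 0.34 0.05]
-0.74 33.76 [571.4  57.3  86.9] [-1.5  0.6  5.1] [0.14 0.28 0.08]
-0.89 34.06 [571.4  57.1  86.9] [-0.8 -0.8  4.8] [-0.01  0.33  0.05]
-1.04 34.36 [571.2  56.9  86.9] [-0.9 -0.4  5.3] [-0.07  0.33  0.1 ]
-1.19 34.66 [571.1  56.7  86.9] [-1.7 -1.3  6.9] [-0.21  0.41  0.12]
-1.34 34.96 [570.9  56.6  86.9] [-1.8 -1.4  5.4] [-0.2   0.37  0.1 ]
[0.57000701 0.05868124] [-0.11  0.51 -0.04  1.86  0.03  0.77  0.51] 0.009958316899383207
```

Run:
```python
from h import *
d=-1.34
while d>-1.84:
    c=manip.current_tool_pos()[:2]
    d-=.08; go(*c,.0863,d,vel=.04); f=rd(round(d,2)); r=R.from_quat(manip.current_tcp_rot()).as_matrix(); print('  act dth',np.arctan2(r[1,0],r[0,0])-np.pi/2-TH)
    if abs(manip.current_wrist_torque()[2])>.45: break
for n in ('scene','top'):
    im=viewer.get_image(n); cv2.imwrite(f'pics/tu_{n}.png',im[:,:,::-1])
crop('pics/tu_scene.png','pics/tu_s2.png',220,130,300,210,7)
print(manip.current_finger_gap())
```

```text
-1.42 35.21 [571.   56.3  86.9] [-4.3  2.9  7.2] [0.57 0.94 0.14]
  act dth -1.4117664527332914
-1.5 35.46 [570.9  56.3  86.9] [-4.3  3.2  8. ] [0.7  0.96 0.2 ]
  act dth -1.4915936428338108
-1.58 35.71 [570.8  56.2  86.9] [-4.4  3.2  7.7] [0.64 0.97 0.18]
  act dth -1.5714464608268714
-1.66 35.96 [570.7  56.2  86.9] [-4.2  2.6  9. ] [0.7  0.98 0.16]
  act dth -1.6514529335668768
-1.74 36.21 [570.5  56.1  86.9] [-4.9  2.4  8.6] [0.63 0.98 0.19]
  act dth -1.7314202404118
-1.82 36.46 [570.4  56.   86.9] [-3.7  1.8  7.5] [0.54 0.95 0.39]
  act dth -1.810779302951103
-1.9 36.71 [570.4  55.9  86.9] [-2.6  2.2  8.1] [0.54 0.91 0.7 ]
  act dth -1.8897445277983993
0.01042260154467074
```

View pics/tu_s2.png

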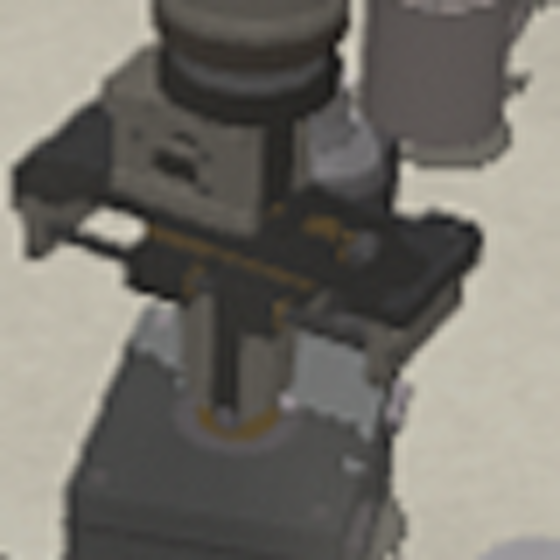

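The picture shows the fingers still gripping the head edge-on over the brass face at crop (235,410). The torque rise after −1.74 marks the stop. I'll ease slightly, check it is still, and hand in.

Run:
```python
from h import *
c=manip.current_tool_pos()[:2]
go(*c,.0863,-1.84,vel=.04); rd('ease'); manip.sleep(.4); rd('hold')
r=R.from_quat(manip.current_tcp_rot()).as_matrix(); print(np.arctan2(r[1,0],r[0,0])-np.pi/2-TH,r[2],manip.current_finger_gap(),abs(manip.current_joint_velocities()).max())
p=viewer.get_image('top'); cv2.imwrite('pics/end_t.png',p[:,:,::-1]); crop('pics/end_t.png','pics/end_t2.png',170,150,390,250,3.5)
```

```text
ease 37.06 [570.5  55.9  86.9] [-3.6  3.8  7.9] [0.66 0.86 0.46]
hold 37.46 [570.5  55.9  86.9] [-3.5  2.6  8. ] [0.6  0.9  0.45]
-1.8301959546666589 [-2.11098665e-04  6.46137255e-04 -9.99999769e-01] 0.009675741914337418 0.001170651352122045
```

View pics/end_t2.png

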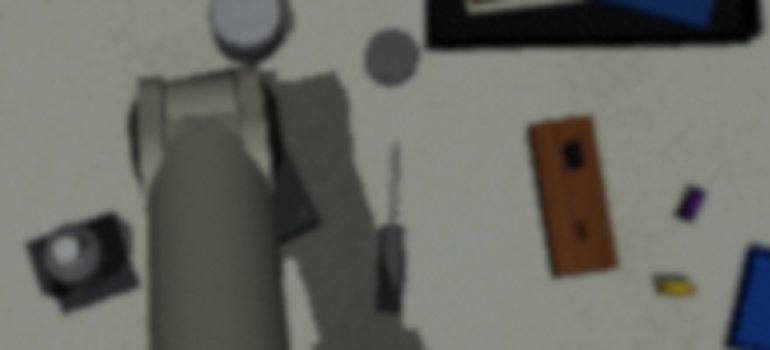

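The top view shows the nozzle clear at (67,250). The square key is still in its slot at (572,155), the round key's slot is empty at (580,232), and the bystanders are unmoved.

Run:
```python
from h import *
manip.hand_in()
```

```text
the job is handed in; nothing more can be done
```

I carried out every step and handed the job in at about 37.5 s, with the key still gripped and held turned. No verdict was reported, and the cylinder angle was never read directly.

- **Nozzle:** I pressed it to its hard stop at z = 0.158 m with about 15 N, then released it. Pictures show it back up, and still up at the end.
- **Taking the key:** I gripped the round-headed key at its head with 40 N.
- **Inserting it:** The first try landed on the keyway's rim. A short search found the slot about 1 mm to the side. The key caught on the upper pin and dropped past it turned 0.31 rad clockwise. It caught on the lower pin and dropped past it turned 0.31 rad anticlockwise.
- **Key home:** It bottomed with the TCP at 86.9 mm, against 87 mm expected from where I gripped it.
- **Turning it:** I turned the key clockwise. The torque rose sharply after 1.74 rad of gripper turn, which fits the 1.6 rad stop plus the key's play.
- **Last checks:**
  - The gripper was held at 1.83 rad with 0.45 N m on it.
  - The key was pressed down with about 8 N.
  - The finger gap was about 9.7 mm, so the key was still gripped.
  - The arm was still and the tool vertical.
  - The square-headed key was in its slot, and the bystanders in view had not moved.

**Disagreements:** The two cameras' sight lines missed each other by 2–4 mm on some points. A side force of about 4 N remained on the key. I saw no other mismatches.

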